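# Open the gilt frame on the props table

## Robot

A 6-joint arm with a two-finger parallel gripper is mounted at the origin on the work surface. World frame = base frame: x ahead of the robot, y to its left, z up, the work surface at z = 0. Lengths are in m, angles in degrees, forces in N, time in s.
With the tool pointing down it reaches from about 0.3 to 0.75 m from the base axis. Payload 8.5 kg.
Tool frame: the origin (TCP) lies at the very end of the fingers, on their centre line; the grasp point (between the pads) lies 19 mm behind it (env.pinch_z is the distance from the TCP to the grasp point, in m); z points along the fingers, y is the line along which they close (so a half turn about z gives the same grasp; the last joint's range is limited). The gripper opens to 85 mm and grips with 20 to 120 N. Pads are 22 mm wide; open, the fingers measure 114 mm over their backs; the gripper's body (76 mm by 85 mm) begins 54 mm behind the grasp point. The pads swing forward as they close: fully open they stand 13 mm farther back than shut.
Start: joints at [58.023, 21.807, 74.336, -0, 83.858, -12.336], TCP at [0.185, 0.518, 0.231] pointing down, gripper open.
Joint ranges: [-178.18, 178.18], [-50.72, 133.34], [12.68, 142.11], [-81.47, 261.47], [9.98, 163.14], [-165.26, 165.26]. Speed limits (degrees/s): [136.94, 136.94, 180, 180, 180, 180].

## Interface

Orientations are given as a 3x3 rotation matrix whose columns are the frame's x, y, z axes.
In Python, from rig import env, viewer gives the robot as it stands.
- The arm moves only by the tool drive_tool, never from a script. Its argument "series" is a list of rows, each a list of 3 entries, a list of its own where there are three numbers: the shift along the tool's x, y, z in m, then the turn about the tool's z in degrees, then the finger opening in m, from 0 to 0.0854. A call has 1 to 20 rows; each row is the pose to reach, as a shift and turn from the pose commanded when the call began, along the tool's axes at that moment; what a row does not reach only later rows make up. A row lasts 1/10 s, in which the tool goes at most 50 mm and 8.59 degrees, less where a joint would pass 70% of its speed; a pose out of reach is approached as far as the arm can. A call with a gripper value outside its range is refused whole. The fingers move at their own pace and stop on an object; "newtons" is the grip in N (left out, the last holds). Time passes only in rows, so rows that repeat a pose let the fingers close. It gives the time, the measured TCP pose, the force, the opening and the grip force at its end, in the units of the state.
- env.observe(): the state, without advancing time (a new reading comes with each control period).
- viewer.get_image(name): name is "scene" or "top" or "wrist"; returns a dict with "img" (384x512x3 uint8, red, green, blue), "depth" (384x512 float32, m along the optical axis (not along the pixel's ray), 0 where there is no reading), "camera_matrix" (3x3 intrinsics, pixels), "distortion" ([k1, k2, p1, p2, k3] as OpenCV has them; the pictures are not rectified), "rvec" (rotation vector, rad) and "tvec" (3), from world to camera coordinates, as OpenCV has them. Camera axes: x right, y down, z forward; pixel columns grow to the right and rows downward; lengths in m; the calibration is good to about 2 mm. A picture is of the moment at which its call begins.
- env.close_job(): hands the job in; it is judged then, once.
The state is a dict: "time_s": time; "q": joint angles; "qvel": joint speeds; "joint_efforts": joint torques, N m; "position": TCP position; "tool_rot": TCP orientation; "ft_force": force on the tool from outside, world axes, zero at the start; "wrist_torque": the same for the moment, N m; "grip_width": finger opening in m; "gripper_force": force on a finger pad.
Only numpy, scipy, OpenCV 4.12 (cv2) and the standard library are available. Lean on these libraries where they do the work, as an engineer would, in place of code of your own. Each camera call takes 0.05 s, during which the arm holds its last target. There are 200 camera calls.

## Task

The small gilt picture frame lies face down with its backboard held in by two turn buttons. Turn both buttons about a quarter turn, either way, so that they are clear of the backboard, then lift the backboard out by its batten and lay it gently, flat and batten up, in the middle of the green felt pad. Leave the buttons turned aside, and leave the black frame and the other props alone.

Things in the scene. Friction and masses are not known exactly. Their poses are not given: they have to be found in the camera images.
- gilt_frame: Gilt (gold) picture frame, 158 x 178 mm, face down, fixed on a dark 174 x 194 mm board. Origin: centre of the board's underside, on the table. z up, y along the long side, a turn button at each end of y. The frame's top face is 32 mm above the origin; its recess, 90 mm (x) by 110 mm (y), 9 mm deep, holds the backboard.
- button_left (a joint): Nickel turn button at the gilt frame's +y end, pivot at x 0, y +71 mm in that frame. Thumb wing on the pivot to pinch and turn: 8 mm thick, 26 long, 38 to 60 mm above the frame's origin. Angle in rad, anticlockwise from above; 0 (start within 0.2): wing along the frame's y, arm towards its middle, over the backboard. Turns either way to 1.75, clear past 1.15, stays where left.
- button_right (a joint): The same turn button at the gilt frame's -y end, pivot at x 0, y -71 mm in that frame; same sizes, sign and range as button_left, and at 0 its wing lies along the frame's y and its arm points to the middle. Each button's arm, under the wing, is 10 mm wide, 33 to 38 mm above the frame's origin, and reaches 30 mm from the pivot. Friction is light, 0.02 N m.
- panel_grip (a point): Centre of the dark batten on the loose plywood backboard in the gilt frame. Board 86 (x) x 106 (y) x 8 mm, about 70 g; batten 12 (x) x 44 (y) x 22 mm tall on the middle of its top. The point is 19 mm above the board's underside, 11 mm above its top. Seated, it is 42 mm above the frame's origin, centred, axes along the frame's, 2 mm play all round.
- pad: Green felt-covered pad, fixed on the table, 180 mm (x) by 200 mm (y) by 5 mm thick. Origin: centre of its underside, on the table top.
- black_frame: A black frame of the same shape and size as the gilt one, with the same board, buttons and backboard, 60 mm tall in all; fixed. Not to be opened. Origin: centre of its underside. It, the gilt frame and the pad may lie in any order from left to right.
- sugar_bowl: Silver-plated sugar bowl with lid, 96 mm across (124 over the handles), 100 mm tall, loose; behind the frames as the robot sees it. Origin: centre of its underside.
- shepherdess: Porcelain shepherdess figurine, base 72 mm across, 123 mm tall, loose; behind the frames. Origin: centre of its underside.
- opera_glasses: Mother-of-pearl opera glasses with gilt rings, lying flat, about 80 x 96 x 42 mm, loose; behind the frames. Origin: on the table under their middle.
Not all that is in view belongs to the job. Leave any blue or purple look-alike of the part that bears panel_grip alone.

How it is judged:
By the outcome, as a careful person would: the job done as asked, in the order asked, and still so for the second after the job is handed in, with the robot touching nothing.
It also fails if it takes over 69 s, if anything falls off the work surface, if the arm or the gripper's body presses on something with over 40 N, if the wrist force passes 120 N, or if a joint passes its speed limit or range.

## Working session

There is one attempt and no reset: what is moved stays moved. The work goes in short steps, Python scripts to look and compute and a tool call to move; the robot and the scene stay as the last step left them, time stands still between calls to the robot, and variables do not carry over. Pictures are saved under pics/ and viewed, at most 10 in all, crops included, and the job is handed in when it is done.

Besides the shell and the picture viewer there is one more tool, called after "Emit:" in YAML: its name, and indented under it one key for each argument. drive_tool: Moves the arm, as the interface text tells. Its arguments: {"type":"object","properties":{"series":{"type":"array"},"newtons":{"type":"number"}},"required":["series"]}

```bash
mkdir -p pics; ls; python3 - <<'E'
from rig import env, viewer
import cv2,numpy as np
o=env.observe(); print({k:np.round(v,3).tolist() for k,v in o.items()}, env.pinch_z)
for n in("scene","top"):
    d=viewer.get_image(n); cv2.imwrite(f"pics/{n}0.png",d["img"][:,:,::-1]); np.savez(f"{n}0.npz",**d)
    R=cv2.Rodrigues(np.array(d["rvec"]))[0]; print(n,-R.T@np.array(d["tvec"]).ravel(),R[2],(d["depth"]>0).mean())
E
```

```text
pics
{'time_s': 0.0, 'q': [58.022, 21.841, 74.385, 0.001, 83.857, -12.338], 'qvel': [-0.038, -0.006, 0.036, -0.072, 0.073, 0.07], 'joint_efforts': [0.001, -44.845, -23.128, -0.0, 0.005, 0.0], 'position': [0.185, 0.518, 0.231], 'tool_rot': [[-0.942, 0.336, -0.001], [0.336, 0.942, -0.001], [0.0, -0.001, -1.0]], 'ft_force': [0.29, 0.284, 0.234], 'wrist_torque': [-0.022, -0.009, -0.006], 'gripper_force': 0.0, 'grip_width': 0.085} 0.0187
scene [1.33730808 0.1248583  0.6034187 ] [-0.8157737  -0.14721399 -0.55932219] 0.9961700439453125
top [ 0.27081274 -0.00527967  1.33779658] [ 0.21076081  0.00290736 -0.97753334] 0.9962209065755209
```

View pics/top0.png

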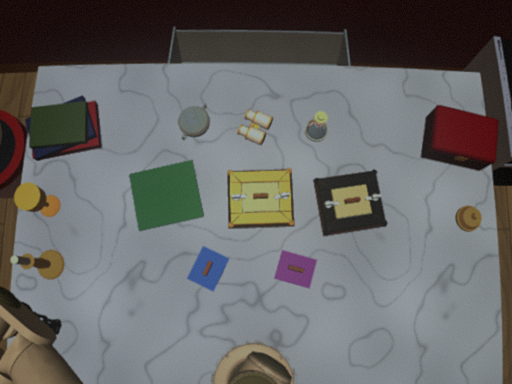

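View pics/scene0.png

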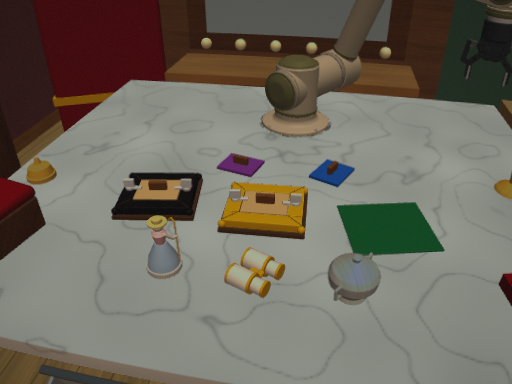

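The top view shows the gilt frame at about (261,197), with its wings at (238,198) and (283,196) and its batten at (261,196). The green pad is at (166,195) and the black frame at (350,203). In the scene view, the gilt frame is at (265,208) and the pad at (388,228).

```bash
cat > h.py <<'E'
import cv2,numpy as np
def cam(d):
    R=cv2.Rodrigues(np.asarray(d["rvec"],float))[0]; t=np.asarray(d["tvec"],float).ravel(); return R,t
def rays(d,px):
    u=cv2.undistortPoints(np.asarray(px,float).reshape(-1,1,2),np.asarray(d["camera_matrix"]),np.asarray(d["distortion"])).reshape(-1,2)
    return np.c_[u,np.ones(len(u))]
def onplane(d,px,z):
    R,t=cam(d); c=-R.T@t; w=rays(d,px)@R; return c+w*((z-c[2])/w[:,2])[:,None]
def cloud(d):
    R,t=cam(d); v,u=np.mgrid[:384,:512]; r=rays(d,np.c_[u.ravel(),v.ravel()])*np.asarray(d["depth"]).reshape(-1,1)
    return ((r-t)@R).reshape(384,512,3)
def rect(P):
    r=cv2.minAreaRect(P[:,:2].astype(np.float32)*1000); return np.round(r[0],1),np.round(r[1],1),round(r[2],1)
def big(m):
    n,l,s,_=cv2.connectedComponentsWithStats(m.astype(np.uint8)); return l==1+np.argmax(s[1:,4])
def contour(m):
    c=cv2.findContours(m.astype(np.uint8),cv2.RETR_EXTERNAL,cv2.CHAIN_APPROX_NONE)[0]; return max(c,key=len).reshape(-1,2)
E
python3 - <<'E'
from h import *
for n in("top","scene"):
    d=dict(np.load(f"{n}0.npz")); W=cloud(d); h=cv2.cvtColor(d["img"],cv2.COLOR_RGB2HSV).astype(int)
    H,S,V=h[...,0],h[...,1],h[...,2]
    gr=big((H>50)&(H<85)&(S>120)&(W[...,0]>.1)&(abs(W[...,2])<.03))
    print(n,"pad",rect(onplane(d,contour(gr),.005)),"z",np.median(W[gr][:,2]))
    gi=(H>18)&(H<32)&(S>170)&(V>90)&(abs(W[...,2]-.03)<.02)&(np.hypot(W[...,0]-.45,W[...,1])<.2)
    gi=big(cv2.morphologyEx(gi.astype(np.uint8),cv2.MORPH_CLOSE,np.ones((3,3))))
    print("gilt",rect(onplane(d,contour(gi),.032)),"z",np.median(W[gi][:,2]))
    c=W[gi][:,:2].mean(0)
    near=(np.hypot(W[...,0]-c[0],W[...,1]-c[1])<.11)
    m=near&(W[...,2]>.045)&(W[...,2]<.07)
    k,l,s,ce=cv2.connectedComponentsWithStats(m.astype(np.uint8))
    for i in range(1,k):
        if s[i,4]>5:
            P=W[l==i]; print(s[i,4],ce[i].round(1),P.mean(0).round(4),P[:,2].max().round(3),rect(P),d["img"][l==i].mean(0).round())
E
```

```text
top pad (array([550.7, 318.8]), array([3.1, 0. ]), 90.9) z 0.006588023771249571Traceback (most recent call last):
  File "<stdin>", line 8, in <module>
  File "h.py", line 15, in big
    n,l,s,_=cv2.connectedComponentsWithStats(m.astype(np.uint8)); return l==1+np.argmax(s[1:,4])
                                                                              ~~~~~~~~~^^^^^^^^^
    return _wrapfunc(a, 'argmax', axis=axis, out=out, **kwds)
    return bound(*args, **kwds)
ValueError: attempt to get argmax of an empty sequence
```

```bash
python3 - <<'E'
from h import *
d=dict(np.load("top0.npz")); W=cloud(d); h=cv2.cvtColor(d["img"],cv2.COLOR_RGB2HSV)
for u,v in [(166,195),(150,200),(261,172),(232,215),(261,196),(238,198),(283,196),(300,300),(350,203),(261,205)]: print(u,v,h[v,u],W[v,u].round(3))
E
```

```text
166 195 [ 66 119  90] [0.54  0.274 0.002]
150 200 [ 66 108  90] [0.524 0.322 0.002]
261 172 [ 28 140 162] [ 0.608 -0.011  0.03 ]
232 215 [ 30 133 163] [0.477 0.071 0.037]
261 196 [ 12 130  96] [ 0.531 -0.012  0.052]
238 198 [ 45   4 117] [0.527 0.055 0.036]
283 196 [ 54  13 102] [ 0.532 -0.075  0.054]
300 300 [109  18 153] [ 0.237 -0.129 -0.002]
350 203 [ 26  97 113] [ 0.517 -0.272  0.039]
261 205 [ 32  89 163] [ 0.509 -0.012  0.028]
```

```bash
cat > m.py <<'E'
from h import *
import sys
def run(n,d,gc=(.53,-.012),zmin=.045):
    W=cloud(d); h=cv2.cvtColor(d["img"],cv2.COLOR_RGB2HSV).astype(int)
    H,S,V=h[...,0],h[...,1],h[...,2]
    gr=big((H>50)&(H<85)&(S>80)&(W[...,0]>.1)&(abs(W[...,2])<.03))
    print(n,"pad",rect(onplane(d,contour(gr),.005)),"z",np.median(W[gr][:,2]))
    r=np.hypot(W[...,0]-gc[0],W[...,1]-gc[1])
    gi=big((H>18)&(H<36)&(S>75)&(V>60)&(abs(W[...,2]-.03)<.02)&(r<.15))
    print("gilt",rect(onplane(d,contour(gi),.032)),"z",np.median(W[gi][:,2]))
    m=(r<.11)&(W[...,2]>zmin)&(W[...,2]<.075)
    k,l,s,ce=cv2.connectedComponentsWithStats(m.astype(np.uint8))
    for i in range(1,k):
        if s[i,4]>5:
            P=W[l==i]; print(s[i,4],ce[i].round(1),P.mean(0).round(4),P[:,2].max().round(3),rect(P),d["img"][l==i].mean(0).round())
if __name__=="__main__":
    for n in("top","scene"): run(n,dict(np.load(f"{n}0.npz")))
E
python3 m.py
```

```text
top pad (array([540.6, 275.4]), array([176.2, 195.4]), 13.8) z 0.005530874069861583
gilt (array([533.4,  -8.8]), array([161.8, 184.2]), 2.8) z 0.03205488843879681
64 [260.2 195.4] [ 0.5327 -0.0095  0.0528] 0.059 (array([533.8,  -8.9]), array([13.5, 40.7]), 2.3) [103.  75.  52.]
33 [284.7 194.5] [ 0.5357 -0.0798  0.0576] 0.064 (array([535.3, -79.9]), array([25.9,  9.6]), 88.6) [137. 141. 136.]
35 [235.4 196. ] [0.5287 0.0617 0.058 ] 0.065 (array([530. ,  61.6]), array([ 9.6, 25.9]), 6.1) [135. 140. 133.]
scene pad (array([540.4, 272.4]), array([180.9, 197.9]), 13.8) z 0.00537480373659503
gilt (array([544.2,  -9.6]), array([182.8, 186.2]), 2.7) z 0.03265727229615987
87 [234.6 192.1] [ 0.5384 -0.0828  0.0553] 0.063 (array([537.3, -83.1]), array([ 9.3, 25.8]), 6.2) [131. 121. 109.]
115 [265.  195.8] [ 0.5352 -0.0117  0.0515] 0.056 (array([533.7, -12.1]), array([17.9, 41.6]), 9.9) [82. 48. 25.]
90 [295.6 196.5] [0.5308 0.0583 0.055 ] 0.062 (array([529.3,  57.9]), array([15.2, 24.9]), 21.3) [133. 121. 103.]
```

The measurements agree: frame centre ≈ (0.533,-0.010) with yaw ≈ 2.8°, and pad centre ≈ (0.5405,0.274) with yaw ≈ 13.8°. I'll move to hover over the left button.

Emit:
drive_tool:
  series:
    - [[-0.479,-0.3155,0.05],67.6,0.0854]
    - [[-0.479,-0.3155,0.05],67.6,0.0854]
    - [[-0.479,-0.3155,0.05],67.6,0.0854]
    - [[-0.479,-0.3155,0.05],67.6,0.0854]
    - [[-0.479,-0.3155,0.05],67.6,0.0854]
    - [[-0.479,-0.3155,0.05],67.6,0.0854]
    - [[-0.479,-0.3155,0.05],67.6,0.0854]
    - [[-0.479,-0.3155,0.05],67.6,0.0854]
    - [[-0.479,-0.3155,0.05],67.6,0.0854]
    - [[-0.479,-0.3155,0.05],67.6,0.0854]
    - [[-0.479,-0.3155,0.05],67.6,0.0854]
    - [[-0.479,-0.3155,0.05],67.6,0.0854]
    - [[-0.479,-0.3155,0.05],67.6,0.0854]
    - [[-0.479,-0.3155,0.05],67.6,0.0854]
    - [[-0.479,-0.3155,0.05],67.6,0.0854]
    - [[-0.479,-0.3155,0.05],67.6,0.0854]
  newtons: 20

```text
time_s: 1.7
position: [0.5294, 0.0608, 0.1816]
tool_rot: [[-0.05, 0.999, 0.0], [0.999, 0.05, 0.0], [0.0, 0.0, -1.0]]
ft_force: [-0.3, 0.5, 0.4]
grip_width: 0.0855
gripper_force: 0.0
```

```bash
python3 - <<'E'
from rig import env, viewer
from m import *
o=env.observe(); print(o["position"],np.round(o["tool_rot"],3),np.round(o["q"],1))
d=viewer.get_image("wrist"); cv2.imwrite("pics/w1.png",d["img"][:,:,::-1]); np.savez("w1.npz",**d)
try: run("wrist",d)
except Exception as e: print(e)
W=cloud(d);r=np.hypot(W[...,0]-.53,W[...,1]+.01);m=(r<.11)&(W[...,2]>.045)&(W[...,2]<.075)
k,l,s,ce=cv2.connectedComponentsWithStats(m.astype(np.uint8))
for i in range(1,k):
    if s[i,4]>50: P=W[l==i]; print(s[i,4],ce[i].round(1),P.mean(0).round(4),rect(P))
E
```

```text
[0.52939033 0.06084377 0.18156138] [[-0.05   0.999  0.   ]
 [ 0.999  0.05   0.   ]
 [ 0.     0.    -1.   ]] [-6.2 22.5 81.9  0.  75.6 -9. ]
wrist pad (array([558. , 186.4]), array([183.8,  49.1]), 2.9) z 0.004982131682415009
gilt (array([533.7,  -6.9]), array([163.2, 183.7]), 2.8) z 0.03131645969891432
312 [252.1 180.9] [0.5299 0.0628 0.0587] 0.061 (array([530.1,  61.4]), array([ 8. , 26.1]), 8.3) [126. 128. 114.]
593 [252.  252.5] [ 0.5334 -0.0077  0.0523] 0.054 (array([533.5,  -9.5]), array([11.3, 44.4]), 3.0) [77. 48. 24.]
277 [252.  318.8] [ 0.5369 -0.077   0.0569] 0.061 (array([537.1, -80.5]), array([ 8.1, 27.2]), 10.5) [110. 110.  96.]
312 [252.1 180.9] [0.5299 0.0628 0.0587] (array([530.1,  61.4]), array([ 8. , 26.1]), 8.3)
593 [252.  252.5] [ 0.5334 -0.0077  0.0523] (array([533.5,  -9.5]), array([11.3, 44.4]), 3.0)
277 [252.  318.8] [ 0.5369 -0.077   0.0569] (array([537.1, -80.5]), array([ 8.1, 27.2]), 10.5)
```

View pics/w1.png

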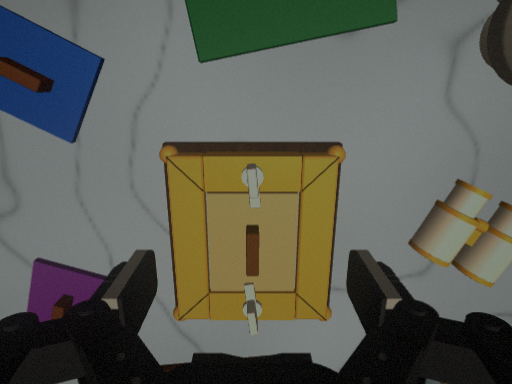

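The wrist view shows the left wing at (253,181), the right wing at (252,308) and the batten at (252,250). Both wings are already turned about 5–8° anticlockwise. The positions agree with the top view, so I'll descend over the left wing and pinch it.

Emit:
drive_tool:
  series:
    - [[0,0.0006,0.03],-5.5,0.04]
    - [[0,0.0006,0.06],-5.5,0.04]
    - [[0,0.0006,0.09],-5.5,0.04]
    - [[0,0.0006,0.115],-5.5,0.04]
    - [[0,0.0006,0.132],-5.5,0.04]
    - [[0,0.0006,0.1405],-5.5,0.04]
    - [[0,0.0006,0.1405],-5.5,0.04]
    - [[0,0.0006,0.1405],-5.5,0.0]
    - [[0,0.0006,0.1405],-5.5,0.0]
    - [[0,0.0006,0.1405],-5.5,0.0]
    - [[0,0.0006,0.1405],-5.5,0.0]
    - [[0,0.0006,0.1405],-5.5,0.0]
    - [[0,0.0006,0.1405],-5.5,0.0]
  newtons: 20

```text
time_s: 3.05
position: [0.5302, 0.0598, 0.0419]
tool_rot: [[-0.144, 0.99, -0.0], [0.99, 0.144, -0.0], [-0.0, -0.0, -1.0]]
ft_force: [-4.5, -1.0, 5.2]
grip_width: 0.0073
gripper_force: 24.6
```

Emit:
drive_tool:
  series:
    - [[0.001,0,0],-6,0.0]
    - [[0.001,0,0],-13,0.0]
    - [[0.001,0,0],-20,0.0]
    - [[0.001,0,0],-27,0.0]
    - [[0.001,0,0],-34,0.0]
    - [[0.001,0,0],-41,0.0]
    - [[0.001,0,0],-48,0.0]
    - [[0.001,0,0],-55,0.0]
    - [[0.001,0,0],-62,0.0]
    - [[0.001,0,0],-69,0.0]
    - [[0.001,0,0],-76,0.0]
    - [[0.001,0,0],-82,0.0]
    - [[0.001,0,0],-82,0.0]
    - [[0.001,0,0],-82,0.0]

```text
time_s: 4.45
position: [0.5303, 0.0601, 0.0419]
tool_rot: [[-1.0, -0.005, 0.0], [-0.005, 1.0, -0.002], [-0.0, -0.002, -1.0]]
ft_force: [-3.6, -5.8, 4.7]
grip_width: 0.0076
gripper_force: 24.5
```

Emit:
drive_tool:
  series:
    - [[0,0,0],0,0.03]
    - [[0,0,0],0,0.03]
    - [[0,0,0],0,0.03]
    - [[0,0,-0.03],0,0.04]
    - [[0,0,-0.06],0,0.04]
    - [[0,-0.04,-0.08],8,0.04]
    - [[0,-0.08,-0.08],16,0.04]
    - [[-0.0067,-0.1405,-0.08],24,0.04]
    - [[-0.0067,-0.1405,-0.08],32,0.04]
    - [[-0.0067,-0.1405,-0.08],40,0.04]
    - [[-0.0067,-0.1405,-0.08],48,0.04]
    - [[-0.0067,-0.1405,-0.08],56,0.04]
    - [[-0.0067,-0.1405,-0.08],64,0.04]
    - [[-0.0067,-0.1405,-0.08],72,0.04]
    - [[-0.0067,-0.1405,-0.08],80,0.04]
    - [[-0.0067,-0.1405,-0.08],80,0.04]
    - [[-0.0067,-0.1405,-0.08],80,0.04]

```text
time_s: 6.15
position: [0.5378, -0.0795, 0.1209]
tool_rot: [[-0.182, 0.983, 0.0], [0.983, 0.182, 0.0], [0.0, 0.0, -1.0]]
ft_force: [0.1, 0.5, 0.2]
grip_width: 0.0398
gripper_force: 0.0
```

```bash
python3 - <<'E'
from rig import env, viewer
from m import *
d=viewer.get_image("wrist"); cv2.imwrite("pics/w2.png",d["img"][:,:,::-1])
d=viewer.get_image("scene"); cv2.imwrite("pics/s2.png",d["img"][:,:,::-1])
W=cloud(d);r=np.hypot(W[...,0]-.53,W[...,1]+.01)
m=(np.hypot(W[...,0]-.53,W[...,1]-.06)<.03)&(W[...,2]>.045)&(W[...,2]<.07)
print(rect(W[m]),W[m].mean(0))
E
```

```text
(array([529.8,  58.4]), array([28.1,  7.8]), 0.3) [0.5340015  0.05874092 0.05696064]
```

View pics/w2.png

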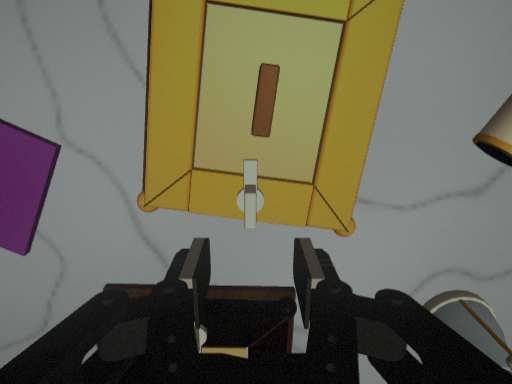

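The left wing now lies across (0.3° in world, about 87° turned). The right wing at (250,195) is parallel to and centred between the fingers, so I'll descend, pinch and turn it.

Emit:
drive_tool:
  series:
    - [[-0.001,-0.0008,0.03],0,0.04]
    - [[-0.001,-0.0008,0.055],0,0.04]
    - [[-0.001,-0.0008,0.072],0,0.04]
    - [[-0.001,-0.0008,0.08],0,0.04]
    - [[-0.001,-0.0008,0.08],0,0.04]
    - [[-0.001,-0.0008,0.08],0,0.0]
    - [[-0.001,-0.0008,0.08],0,0.0]
    - [[-0.001,-0.0008,0.08],0,0.0]
    - [[-0.001,-0.0008,0.08],0,0.0]
    - [[-0.001,-0.0008,0.08],0,0.0]
    - [[-0.001,-0.0008,0.08],0,0.0]

```text
time_s: 7.35
position: [0.537, -0.081, 0.0418]
tool_rot: [[-0.178, 0.984, 0.0], [0.984, 0.178, -0.001], [-0.001, 0.0, -1.0]]
ft_force: [-4.3, -0.1, 6.3]
grip_width: 0.0073
gripper_force: 25.1
```

Emit:
drive_tool:
  series:
    - [[0,0,0],-6,0.0]
    - [[0,0,0],-13,0.0]
    - [[0,0,0],-20,0.0]
    - [[0,0,0],-27,0.0]
    - [[0,0,0],-34,0.0]
    - [[0,0,0],-41,0.0]
    - [[0,0,0],-48,0.0]
    - [[0,0,0],-55,0.0]
    - [[0,0,0],-62,0.0]
    - [[0,0,0],-69,0.0]
    - [[0,0,0],-76,0.0]
    - [[0,0,0],-82,0.0]
    - [[0,0,0],-82,0.0]
    - [[0,0,0],-82,0.0]

```text
time_s: 8.75
position: [0.5363, -0.0817, 0.0418]
tool_rot: [[-0.999, -0.04, -0.001], [-0.04, 0.999, -0.002], [0.001, -0.002, -1.0]]
ft_force: [-8.3, -5.4, 8.0]
grip_width: 0.0074
gripper_force: 25.3
```

Emit:
drive_tool:
  series:
    - [[0,0,0],0,0.03]
    - [[0,0,0],0,0.03]
    - [[0,0,0],0,0.03]
    - [[0,0,-0.03],0,0.04]
    - [[0,0,-0.06],0,0.04]
    - [[0,0.02,-0.09],8,0.04]
    - [[0,0.05,-0.09],16,0.04]
    - [[0,0.0717,-0.09],24,0.04]
    - [[0,0.0717,-0.09],32,0.04]
    - [[0,0.0717,-0.09],40,0.04]
    - [[0,0.0717,-0.09],48,0.04]
    - [[0,0.0717,-0.09],56,0.04]
    - [[0,0.0717,-0.09],64,0.04]
    - [[0,0.0717,-0.09],72,0.04]
    - [[0,0.0717,-0.09],80,0.04]
    - [[0,0.0717,-0.09],88,0.04]
    - [[0,0.0717,-0.09],89.5,0.04]
    - [[0,0.0717,-0.09],89.5,0.04]

```text
time_s: 10.55
position: [0.5344, -0.009, 0.1308]
tool_rot: [[-0.051, 0.999, 0.0], [0.999, 0.051, 0.0], [0.0, 0.0, -1.0]]
ft_force: [-0.4, 0.2, 0.0]
grip_width: 0.0404
gripper_force: 0.0
```

```bash
python3 - <<'E'
from rig import env, viewer
from m import *
d=viewer.get_image("scene"); cv2.imwrite("pics/s3.png",cv2.resize(d["img"][140:300,130:430,::-1],None,fx=2.6,fy=2.6))
W=cloud(d)
for x,y in((.53,.061),(.537,-.0805)):
    m=(np.hypot(W[...,0]-x,W[...,1]-y)<.03)&(W[...,2]>.045)&(W[...,2]<.067); print(rect(W[m]))
E
```

```text
(array([529.6,  58.6]), array([28.2,  7.7]), 0.1)
(array([537. , -83.1]), array([ 8.9, 27.3]), 89.2)
```

View pics/s3.png

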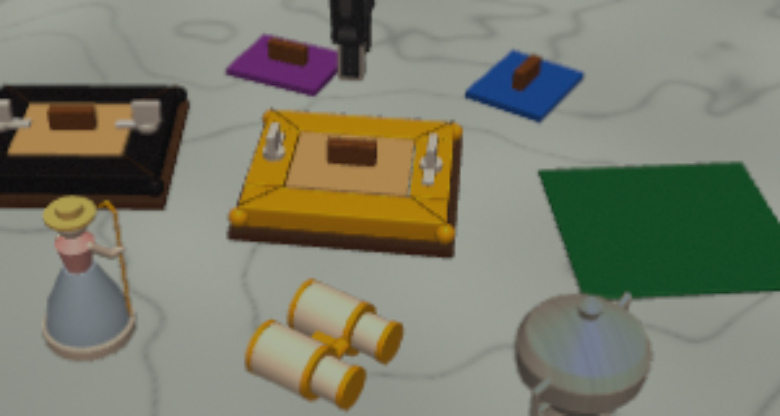

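Both wings (at about (272,140) and (431,160)) now lie across the frame, clear of the backboard. Next I'll grip the batten.

Emit:
drive_tool:
  series:
    - [[-0.0005,-0.0009,0.03],0,0.04]
    - [[-0.0005,-0.0009,0.06],0,0.04]
    - [[-0.0005,-0.0009,0.082],0,0.04]
    - [[-0.0005,-0.0009,0.0925],0,0.04]
    - [[-0.0005,-0.0009,0.095],0,0.04]
    - [[-0.0005,-0.0009,0.095],0,0.04]
    - [[-0.0005,-0.0009,0.095],0,0.0]
    - [[-0.0005,-0.0009,0.095],0,0.0]
    - [[-0.0005,-0.0009,0.095],0,0.0]
    - [[-0.0005,-0.0009,0.095],0,0.0]
    - [[-0.0005,-0.0009,0.095],0,0.0]
    - [[-0.0005,-0.0009,0.095],0,0.0]
  newtons: 30

```text
time_s: 11.8
position: [0.534, -0.0097, 0.0368]
tool_rot: [[-0.048, 0.999, 0.002], [0.999, 0.048, -0.001], [-0.001, 0.002, -1.0]]
ft_force: [-0.1, 0.7, 7.0]
grip_width: 0.0109
gripper_force: 31.5
```

Emit:
drive_tool:
  series:
    - [[0,0,-0.004],0,0.0]
    - [[0,0,-0.009],0,0.0]
    - [[0,0,-0.015],0,0.0]
    - [[0,0,-0.022],0,0.0]
    - [[0,0,-0.03],0,0.0]
    - [[0,0,-0.045],0,0.0]
    - [[0,0,-0.06],0,0.0]
    - [[0,0,-0.075],0,0.0]
    - [[0,0,-0.085],0,0.0]
    - [[0,0,-0.09],0,0.0]
    - [[0,0,-0.09],0,0.0]

```text
time_s: 12.9
position: [0.5336, -0.0097, 0.1263]
tool_rot: [[-0.048, 0.999, 0.001], [0.999, 0.048, -0.0], [-0.0, 0.001, -1.0]]
ft_force: [-0.8, 0.3, -2.0]
grip_width: 0.0114
gripper_force: 30.5
```

```bash
python3 - <<'E'
from rig import env, viewer
from m import *
d=viewer.get_image("scene"); cv2.imwrite("pics/s4.png",cv2.resize(d["img"][80:300,130:430,::-1],None,fx=2.6,fy=2.6))
d=viewer.get_image("wrist"); W=cloud(d); h=cv2.cvtColor(d["img"],cv2.COLOR_RGB2HSV).astype(int)
m=big((W[...,2]>.07)&(W[...,2]<.115)&(h[...,0]>15)&(h[...,0]<36)&(h[...,1]>50)); P=W[m]
print(m.sum(),rect(P),np.median(P[:,2])); A=np.c_[P[:,:2],np.ones(len(P))]; print(np.linalg.lstsq(A,P[:,2],rcond=None)[0])
print(env.observe()["position"])
E
```

```text
45 (array([497.9,  41.4]), array([19.6,  0.5]), 2.8) 0.11354601281822704
[-0.09167684  1.95285623  0.07835469]
[ 0.53314173 -0.00957771  0.12536468]
```

View pics/s4.png

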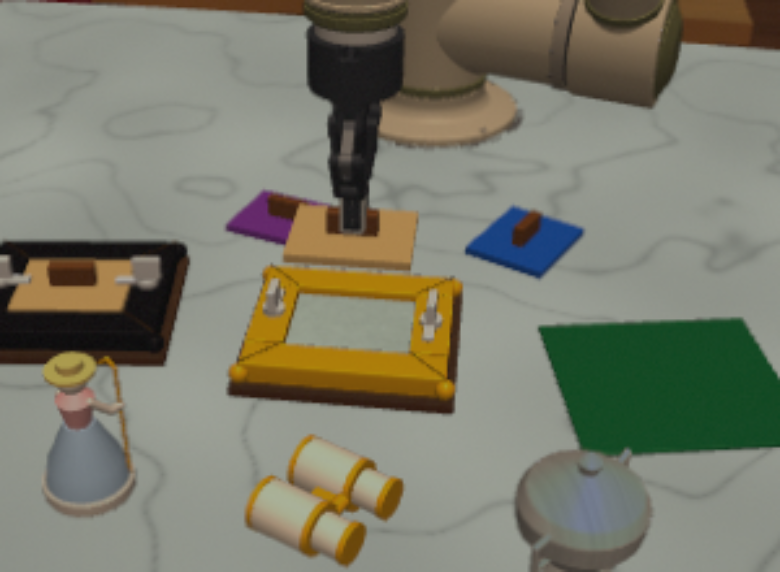

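The backboard is out, level, and gripped at the batten (at about (352,222)), and the frame is empty. I'll carry it over to the pad.

Emit:
drive_tool:
  series:
    - [[0.01,0.001,0],0,0.0]
    - [[0.03,0.002,0],-1,0.0]
    - [[0.055,0.004,0],-2,0.0]
    - [[0.085,0.006,0],-3,0.0]
    - [[0.115,0.008,0],-5,0.0]
    - [[0.145,0.011,0],-6,0.0]
    - [[0.175,0.013,0],-7,0.0]
    - [[0.205,0.015,0],-8,0.0]
    - [[0.235,0.017,0],-9,0.0]
    - [[0.26,0.019,0],-10,0.0]
    - [[0.275,0.0205,0],-11,0.0]
    - [[0.283,0.0208,0],-11,0.0]
    - [[0.283,0.0208,0.02],-11,0.0]
    - [[0.283,0.0208,0.04],-11,0.0]
    - [[0.283,0.0208,0.06],-11,0.0]
    - [[0.283,0.0208,0.08],-11,0.0]
    - [[0.283,0.0208,0.09],-11,0.0]
    - [[0.283,0.0208,0.095],-11,0.0]
    - [[0.283,0.0208,0.095],-11,0.0]
    - [[0.283,0.0208,0.095],-11,0.0]

```text
time_s: 15.0
position: [0.541, 0.2741, 0.0316]
tool_rot: [[-0.238, 0.971, 0.001], [0.971, 0.238, 0.0], [0.0, 0.001, -1.0]]
ft_force: [-1.4, 0.3, -2.3]
grip_width: 0.0112
gripper_force: 30.5
```

```bash
cat > chk.py <<'E'
from rig import env, viewer
from m import *
import sys
zt=float(sys.argv[1])
for n in("top","scene"):
    d=viewer.get_image(n); cv2.imwrite(f"pics/{n}{sys.argv[2]}.png",d["img"][:,:,::-1])
    W=cloud(d); h=cv2.cvtColor(d["img"],cv2.COLOR_RGB2HSV).astype(int)
    m=big((h[...,0]>10)&(h[...,0]<36)&(h[...,1]>60)&(h[...,2]>100)&(np.hypot(W[...,0]-.54,W[...,1]-.274)<.09)&(abs(W[...,2]-zt)<.01))
    print(n,m.sum(),rect(onplane(d,contour(m),zt)),np.median(W[m][:,2]))
    P=W[m];print(np.linalg.lstsq(np.c_[P[:,:2],np.ones(len(P))],P[:,2],rcond=None)[0])
E
python3 chk.py .025 5
```

```text
top 251 (array([550.3, 238.3]), array([85.2, 29. ]), 13.9) 0.02607032689828233
[-0.00104798  0.02321026  0.02117993]
scene 950 (array([542.2, 272.1]), array([ 94.9, 107.8]), 13.4) 0.02600812622447747
[-0.02264622 -0.00954522  0.04086514]
```

Emit:
drive_tool:
  series:
    - [[0,-0.0005,0.003],0,0.0]
    - [[0,-0.0005,0.006],0,0.0]
    - [[0,-0.0005,0.008],0,0.0]
    - [[0,-0.0005,0.01],0,0.0]
    - [[0,-0.0005,0.011],0,0.0]
    - [[0,-0.0005,0.012],0,0.0]
    - [[0,-0.0005,0.012],0,0.0]
    - [[0,-0.0005,0.012],0,0.0]

```text
time_s: 15.9
position: [0.5402, 0.2739, 0.0189]
tool_rot: [[-0.238, 0.971, 0.0], [0.971, 0.238, 0.0], [-0.0, 0.0, -1.0]]
ft_force: [0.3, -0.2, -0.6]
grip_width: 0.0112
gripper_force: 30.6
```

Emit:
drive_tool:
  series:
    - [[0,0,0.0004],0,0.0]
    - [[0,0,0.0008],0,0.0]
    - [[0,0,0.0008],0,0.0]

```text
time_s: 16.2
position: [0.5401, 0.274, 0.0189]
tool_rot: [[-0.238, 0.971, 0.001], [0.971, 0.238, 0.0], [-0.0, 0.001, -1.0]]
ft_force: [-2.0, -0.6, 7.3]
grip_width: 0.0115
gripper_force: 31.5
```

It's touching the pad at about 7 N. Releasing and retreating.

Emit:
drive_tool:
  series:
    - [[0,0,0],0,0.016]
    - [[0,0,0],0,0.022]
    - [[0,0,0],0,0.03]
    - [[0,0,0],0,0.04]
    - [[0,0,0],0,0.04]
    - [[0,0,-0.01],0,0.04]
    - [[0,0,-0.03],0,0.04]
    - [[0,0,-0.06],0,0.04]
    - [[0,0,-0.1],0,0.04]
    - [[0,0,-0.14],0,0.04]
    - [[-0.04,-0.1,-0.2],0,0.04]
    - [[-0.04,-0.1,-0.22],0,0.04]
    - [[-0.04,-0.15,-0.22],0,0.04]
    - [[-0.04,-0.15,-0.22],0,0.04]
    - [[-0.04,-0.15,-0.22],0,0.04]

```text
time_s: 17.7
position: [0.4016, 0.1988, 0.2404]
tool_rot: [[-0.238, 0.971, 0.003], [0.971, 0.238, 0.001], [-0.0, 0.003, -1.0]]
ft_force: [0.8, 0.4, 0.2]
grip_width: 0.04
gripper_force: 0.0
```

```bash
python3 chk.py .018 6
```

```text
top 316 (array([566.5, 274.1]), array([112.6,  50.9]), 85.9) 0.013754835458671857
[-0.01130407 -0.0054184   0.02164551]
scene 946 (array([548.5, 270.4]), array([ 92.9, 106.2]), 14.2) 0.01319615305118353
[-0.01146589 -0.00933571  0.02185378]
```

View pics/scene6.png

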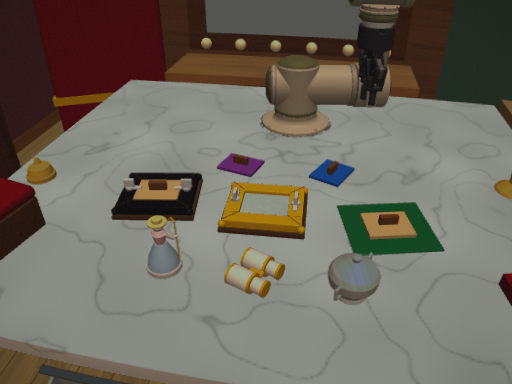

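The backboard lies flat and batten up in the middle of the pad, at about (388,224). Its top is at 13 mm, as expected. Both buttons stay turned aside and nothing else has moved, so I'll hand it in.

```bash
python3 -c "
from rig import env
print(env.close_job())"
```

```text
the job is handed in; nothing more can be done
None
```

I turned both buttons aside, laid the backboard flat and batten up in the middle of the green pad, and handed the job in at about 18 s (limit 69 s); no verdict came back.

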